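# Draw the blind plug and load the bearing balls

## Task

Load the ball race: take the puller rod from its stand, thread it into the blind plug of the loading port with a quarter turn clockwise and draw the plug straight up out of the port. Set the plug down in the square pocket of the stand, unthread the puller and put it back upright in its slot. Then roll every ball on the deck into the open port by nudging it along the face, without lifting it off, and leave the other things on the table where they are.

Things in the scene. Friction and masses are not known exactly. Their poses are not given: they have to be found in the camera images.
- deck_centre (a point): centre of the ball race's loading deck, on its upper face: a fixed aluminium plate on dark pedestals. The flat face inside the rim is 190 mm (x) by 280 mm (y), 74 mm above the table; the rim is 10 mm wide and stands 6 mm above the face. y along the length (the port lies 70 mm towards -y), z up
- port (a point): centre of the loading port, level with the deck face, axes as deck_centre. Square hole 29.5 mm wide, 22 mm deep, with a square recess 39 mm wide, 4 mm deep round its mouth; at the start the plug fills it, flush. Below, a gallery slopes off towards +y: a ball that has dropped in rolls away, its centre 20 to 65 mm below the face
- plug_mouth (a point): centre of the steel blind plug's top face; z up. In the top is a slot 22.5 mm long along the plug's x, 12 mm wide along its y, and under it a ramped quarter-turn thread: the puller's foot goes in along the slot until its collar rests on the plug's top, then a clockwise quarter turn (seen from above) takes the foot under the thread up to a stop; a quarter turn back frees it
- plug_base (a point): centre of the plug's underside, 22 mm below plug_mouth. The plug (90 g): square flange 36 x 36 x 4 mm on top, below it a square body 27 x 27 x 18 mm; sides along its x and y. It sits loose in the port (1.2 mm play each side, can twist 0.1 rad), held by its weight alone, and hangs on the threaded puller about 1 mm below the collar
- puller_handle (a point): centre of the puller rod's handle (rod 90 g, upright in the stand at the start): a black block 30 mm (puller's x) by 14 mm (its y) by 36 mm high (z), to be gripped across the 14 mm. The collar's underside lies 35.5 mm below this point, the end of the foot 52 mm below
- puller_collar (a point): centre of the underside of the puller's collar (24 mm across, 4 mm thick), on the 8 mm thick shank; it rests on the stand's top, or on the plug's top when pushed home. Below it the T-foot: 19 mm long along the puller's x, 8 mm wide along y, 8 mm high, rounded below, its end 16.5 mm below the collar
- stand_pocket (a point): centre of the mouth of the square pocket in the stand, for the drawn plug: 31 mm wide, 20 mm deep; the plug's flange then rests on the stand's top (plug_mouth 4 mm above this point) and it can twist about 0.15 rad. The stand is a fixed grey block 140 mm (x) by 70 mm (y), 24 mm high. x along the stand (from pocket to slot), z up
- stand_slot (a point): centre of the mouth of the puller's slot in the stand's top, 70 mm towards the stand's +x from the pocket, same axes: 23 mm long along x, 12 mm wide, 20 mm deep. The puller stands in it with its foot along x, collar on the stand's top
- ball_0_center (a point): centre of a steel bearing ball of 20 mm diameter (33 g) lying free on the deck; absent in some runs. It rolls when pushed but stops again after a few centimetres
- ball_1_center (a point): centre of a steel bearing ball of 20 mm diameter (33 g) lying free on the deck; absent in some runs. It rolls when pushed but stops again after a few centimetres
- ball_2_center (a point): centre of a steel bearing ball of 20 mm diameter (33 g) lying free on the deck; absent in some runs. It rolls when pushed but stops again after a few centimetres
- ball_3_center (a point): centre of a steel bearing ball of 20 mm diameter (33 g) lying free on the deck; absent in some runs. It rolls when pushed but stops again after a few centimetres
- ball_4_center (a point): centre of a steel bearing ball of 20 mm diameter (33 g) lying free on the deck; absent in some runs. It rolls when pushed but stops again after a few centimetres
- hex_key_set: bystander: black folding hex key set, 25 x 90 x 20 mm, origin in its underside
- objective_case: bystander: black round objective case, 42 mm across, 70 mm high, origin in its underside
- objective: bystander: small microscope objective standing upright, 25 mm across, 36 mm high, origin in its underside
Mind the look-alikes: they are no part of the job. Leave any blue look-alike of the part that bears puller_handle alone.

How it is judged (in metres and radians):
On the way, in this order (a step that is already met when the one before it is completed fails the run):
1. the puller is threaded into the plug (foot in, turned about a quarter) while the plug is still in the port (distance between puller_collar and plug_mouth below 0.008 m and angle between the x axis of puller_handle and the y axis of plug_mouth, either way round below 0.5 rad and distance between plug_mouth and port below 0.006 m), for 0.2 s.
2. the plug hangs upright on the threaded puller, clear above the port (distance between puller_collar and plug_mouth below 0.008 m and angle between the x axis of puller_handle and the y axis of plug_mouth, either way round below 0.5 rad and z of plug_mouth in the frame of port above 0.026 m and angle between plug_mouth's own z axis and vertical below 0.3 rad), for 0.2 s.
At the end, for the whole second after the job is handed in: the plug sits upright in the stand's square pocket with its flange on the stand (within 10 mm), the puller stands upright in its slot with the collar on the stand (within 10 mm), and every ball that is present lies at rest inside the race's gallery, below the deck (distance between plug_mouth and stand_pocket below 0.01 m and z of plug_mouth in the frame of stand_pocket below 0.007 m and angle between plug_mouth's own z axis and vertical below 0.12 rad and distance between puller_collar and stand_slot below 0.01 m and angle between puller_handle's own z axis and vertical below 0.2 rad and z of ball_0_center in the frame of port between -0.075 and -0.015 m and x of ball_0_center in the frame of port between -0.03 and 0.03 m and y of ball_0_center in the frame of port between -0.03 and 0.11 m and linear speed of each of ball_0, ball_1, ball_2, ball_3, ball_4 below 0.05 m/s and z of ball_1_center in the frame of port between -0.075 and -0.015 m and x of ball_1_center in the frame of port between -0.03 and 0.03 m and y of ball_1_center in the frame of port between -0.03 and 0.11 m and z of ball_2_center in the frame of port between -0.075 and -0.015 m and x of ball_2_center in the frame of port between -0.03 and 0.03 m and y of ball_2_center in the frame of port between -0.03 and 0.11 m and z of ball_3_center in the frame of port between -0.075 and -0.015 m and x of ball_3_center in the frame of port between -0.03 and 0.03 m and y of ball_3_center in the frame of port between -0.03 and 0.11 m and z of ball_4_center in the frame of port between -0.075 and -0.015 m and x of ball_4_center in the frame of port between -0.03 and 0.03 m and y of ball_4_center in the frame of port between -0.03 and 0.11 m); the robot touches nothing.
It fails at once if a ball is lifted more than about 30 mm off the deck (z of any of ball_0_center, ball_1_center, ball_2_center, ball_3_center, ball_4_center in the frame of port above 0.042 m).
It fails at once if a bystander (hex key set, objective case, objective) is moved by more than 30 mm (distance of any of hex_key_set, objective_case, objective from where it was at the start of the episode above 0.03 m).
Of ball_0, ball_1, ball_2, ball_3, ball_4 only 3 to 5 are there at a start; the rules pass over those that are not, and their reading is None.
At some moment in a run one of ball_0, ball_1, ball_2, ball_3, ball_4 may be knocked a few centimetres aside while the robot is not near it.
It also fails if it takes over 210 s, if anything falls off the work surface, if the arm or the gripper's body presses on something with over 40 N, if the wrist force passes 120 N, or if a joint passes its speed limit or range.

## Robot

A 6-joint arm with a two-finger parallel gripper is mounted at the origin on a cart in front of the work surface, level with it; the furniture and walls round the work are solid. World frame = base frame: x ahead of the robot, y to its left, z up, the work surface at z = 0. Lengths are in mm, angles in rad, forces in N, time in s.
With the tool pointing down it reaches from about 300 to 775 mm from the base axis. Payload 14.6 kg.
Tool frame: the origin (TCP) lies at the very end of the fingers, on their centre line; the grasp point (between the pads) lies 19 mm behind it; z points along the fingers, y is the line along which they close (so a half turn about z gives the same grasp; the last joint's range is limited). The gripper opens to 94 mm and grips with 3 to 60 N. Pads are 16 mm wide; open, the fingers measure 119 mm over their backs; the gripper's body (75 mm by 177 mm) begins 78 mm behind the grasp point.
Start: joints at [-1.226, 0.3, 1.521, -0, 1.321, -0.067], TCP at [220.135, -504.014, 205.446] pointing down, gripper open.
Joint ranges: [-3.03, 3.03], [-0.79, 2.21], [0.23, 2.52], [-1.04, 4.18], [0, 3.07], [-2.55, 2.55]. Speed limits (rad/s): [2.22, 2.22, 2.57, 3.14, 3.14, 3.14].

## Interface

Orientations are given as [roll, pitch, yaw] about the fixed x, y, z axes, in that order (R = Rz(yaw) Ry(pitch) Rx(roll)).
In Python, from cell import manip gives the robot as it stands.
- The arm moves only by the tool servo_tool, never from a script. Its argument "motion" is a list that holds one entry, the list of rows, each a list of 7 numbers: the shift along the world's x, y, z as a fraction of full scale, then the turn, a rotation vector about the world's x, y, z as a fraction of full scale, then the closure, from 0 (fully open) to 1 (shut). In form: [[[x, y, z, rx, ry, rz, gripper], ...]]. A call has 1 to 10 rows; each row is the pose to reach, as a shift and turn from the pose commanded when the call began, turning the shorter way round; what a row does not reach only later rows make up. Full scale, the value 1, is 0.5 m for a shift and pi rad for a turn. A row lasts 1/10 s, in which the tool goes at most 50 mm and 8.59 degrees, less where a joint would pass 70% of its speed; a pose out of reach is approached as far as the arm can. A call with a number of a shift or a turn outside -1 to 1 is refused whole. A call with a gripper value outside its range is refused whole. The fingers move at their own pace and stop on an object; "newtons" is the grip in N (left out, the last holds). Time passes only in rows, so rows that repeat a pose let the fingers close. It gives the time, the measured TCP pose, the force, the opening and the grip force at its end, in the units of the state.
- manip.read_state(): the state, without advancing time (a new reading comes with each control period).
- manip.camera(name): name is "scene" or "side" or "wrist"; returns a dict with "frame" (420x560x3 uint8, red, green, blue), "range_z" (420x560 float32, mm along the optical axis (not along the pixel's ray), 0 where there is no reading), "vfov" (degrees; the focal length in pixels is half the picture's height over the tangent of half this angle, whatever the lens; pixels are square), "cx", "cy" (the principal point, pixels), "cam_to_world" (4x4, takes a point from camera to world coordinates). Camera axes: x right, y down, z forward; pixel columns grow to the right and rows downward; lengths in mm; the calibration is good to about 2 mm. A picture is of the moment at which its call begins.
- manip.sign_off(): hands the job in; it is judged then, once.
The state is a dict: "clock": time; "joints": joint angles; "qd": joint speeds; "effort": joint torques, N m; "eef_pos": TCP position; "eef_rot": TCP orientation; "wrist_force": force on the tool from outside, world axes, zero at the start; "moment": the same for the moment, N m; "finger_gap": finger opening in mm; "finger_force": force on a finger pad.
Only numpy, scipy, OpenCV 4.12 (cv2) and the standard library are available. Lean on these libraries where they do the work, as an engineer would, in place of code of your own. Each camera call takes 0.05 s, during which the arm holds its last target. There are 200 camera calls.

## Working session

There is one attempt and no reset: what is moved stays moved. The work goes in short steps, Python scripts to look and compute and a tool call to move; the robot and the scene stay as the last step left them, time stands still between calls to the robot, and variables do not carry over. Pictures are saved under pics/ and viewed, at most 15 in all, crops included, and the job is handed in when it is done.

Besides the shell and the picture viewer there is one more tool, called after "Call:" by a JSON object that holds its "op" and its "data", one argument or row to a line. servo_tool: Moves the arm, as the interface text tells. Its arguments: {"type":"object","properties":{"motion":{"type":"array"},"newtons":{"type":"number"}},"required":["motion"]}

```bash
mkdir -p pics
cat > h.py <<'E'
import numpy as np, cv2
from cell import manip
def cam(n,save=None):
    c=manip.camera(n)
    if save: cv2.imwrite(f'pics/{save}.png',c['frame'][:,:,::-1])
    c['f']=c['frame'].shape[0]/2/np.tan(np.radians(c['vfov'])/2); c['T']=np.array(c['cam_to_world']); return c
def cloud(c):
    z=c['range_z']; v,u=np.mgrid[:z.shape[0],:z.shape[1]]
    P=np.stack([(u-c['cx'])/c['f']*z,(v-c['cy'])/c['f']*z,z],-1)
    P=P@c['T'][:3,:3].T+c['T'][:3,3]; P[z==0]=np.nan; return P
def ray(c,u,v,h):
    d=c['T'][:3,:3]@np.array([(u-c['cx'])/c['f'],(v-c['cy'])/c['f'],1]); o=c['T'][:3,3]
    return o+d*(h-o[2])/d[2]
E
python3 - <<'E'
from h import *
for n in ['scene','side','wrist']:
    c=cam(n,n+'0'); print(n,c['f'],c['T'].round(2).tolist())
print(manip.read_state())
E
```

```text
scene 395.12639049902776 [[-0.85, -0.41, 0.33, 109.07], [-0.53, 0.67, -0.52, 556.37], [-0.01, -0.62, -0.78, 1014.75], [0.0, 0.0, 0.0, 1.0]]
side 405.4056622424186 [[1.0, -0.02, 0.03, 471.03], [-0.04, -0.56, 0.83, -911.24], [-0.0, -0.83, -0.56, 661.77], [0.0, 0.0, 0.0, 1.0]]
wrist 357.6535881090747 [[0.4, -0.88, -0.25, 290.28], [-0.92, -0.39, -0.11, -473.78], [-0.0, 0.27, -0.96, 383.61], [0.0, 0.0, 0.0, 1.0]]
{'clock': 0.15, 'joints': array([-1.22555846e+00,  3.00367662e-01,  1.52140401e+00, -6.96510365e-06,
        1.32070165e+00, -6.65942244e-02]), 'qd': array([-0.00143862, -0.00175516, -0.00055095, -0.00187589, -0.00110291,
       -0.00064221]), 'effort': array([ 2.75841639e-04, -5.31967270e+01, -3.52823925e+01,  7.08023203e-02,
        2.36302736e-02, -7.42634234e-05]), 'eef_pos': array([ 220.09381747, -503.83765715,  205.01798005]), 'eef_rot': array([-3.14071349e+00, -5.18722406e-05,  4.11833800e-01]), 'wrist_force': array([-0.17315711,  0.07639569,  0.04322262]), 'moment': array([-0.02600286, -0.01518221, -0.00543423]), 'finger_force': 0.0, 'finger_gap': 93.90460007475576}
```

View pics/scene0.png

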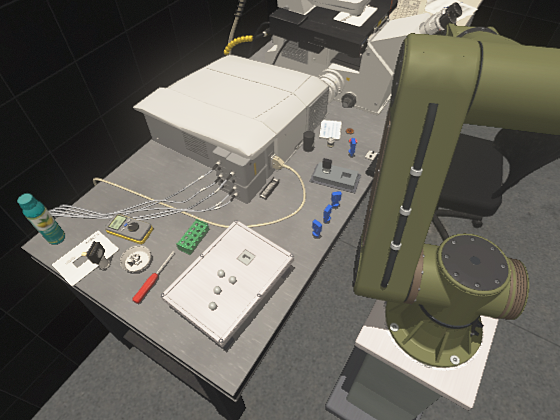

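View pics/side0.png

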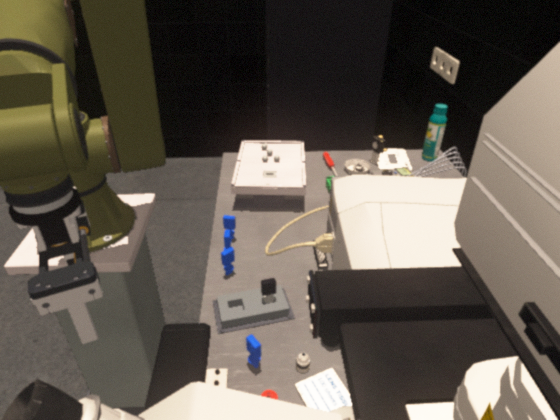

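Scene view: four balls at about (222,272), (232,281), (213,290), (215,306), the plug at (246,257), the stand at (335,176) with the black puller at (326,163), and four blue look-alikes. In the side view the stand is at (252,306), with the pocket left at (235,302) and the puller right at (268,286).

```bash
cat > m1.py <<'E'
from h import *
for n,sb,db in [('scene',(300,365,150,195),(160,300,220,350)),('side',(205,300,275,335),(225,315,130,215))]:
    c=cam(n); P=cloud(c); im=c['frame'].astype(int); print(n)
    def box(b):
        m=np.zeros(P.shape[:2],bool); m[b[2]:b[3],b[0]:b[1]]=1; return m
    s=box(sb); zz=P[...,2]
    top=s&(abs(zz-24)<5); q=P[top][:,:2]; r=cv2.minAreaRect(q.astype(np.float32)); print('stand',r,np.median(zz[top]))
    d=box(db); f=d&(abs(zz-74)<4); 
    rim=d&(zz>66)&(zz<90); r=cv2.minAreaRect(P[rim][:,:2].astype(np.float32)); print('deck',r,np.median(zz[f]))
    hd=s&(im.max(-1)<60)&(zz>45)&(zz<100); print('handle',hd.sum(),np.nanmedian(P[hd],0),np.nanmax(P[hd][:,2]) if hd.any() else 0)
    ht=hd&(zz>np.nanmax(zz[hd])-4); 
    if ht.sum()>3: print(cv2.minAreaRect(P[ht][:,:2].astype(np.float32)))
    b=d&(zz>82)&(zz<100); k,l,st,ce=cv2.connectedComponentsWithStats(b.astype(np.uint8))
    for i in range(1,k):
        if st[i,4]>4: print('blob',ce[i].round(1),st[i,4],np.median(P[l==i],0).round(1),ray(c,*ce[i],84).round(1))
    for nm,bb in [('s',sb),('d',db)]:
        cr=c['frame'][bb[2]:bb[3],bb[0]:bb[1],::-1]; cv2.imwrite(f'pics/{n}_{nm}.png',cv2.resize(cr,None,fx=5.0 if nm=='s' else 4,fy=5.0 if nm=='s' else 4,interpolation=2))
E
python3 m1.py
python3 -c "
import cv2,numpy as np
a=[cv2.imread(f'pics/{n}.png') for n in ('scene_s','scene_d','side_s','side_d')]
a=[cv2.resize(x,(400,300)) for x in a]
cv2.imwrite('pics/crops.png',np.vstack([np.hstack(a[:2]),np.hstack(a[2:])]))"
```

```text
scene
stand ((461.53460693359375, -367.4949645996094), (140.84249877929688, 175.3092498779297), 12.4887056350708) 25.671061801097494
deck ((505.45196533203125, 203.7041015625), (300.9757080078125, 212.05941772460938), 85.67732238769531) 75.51639661278193
handle 26 [ 478.82143536 -307.18818146   65.39927108] 82.47677476013871
blob [234.5 221.5] 8 [595.   56.   82.8] [594.4  55.9  84. ]
blob [238.2 223. ] 5 [582.9  54.1  82.5] [582.   54.7  84. ]
blob [228.1 228.1] 18 [597.2  85.2  83.3] [596.3  84.7  84. ]
blob [243.  225.8] 5 [563.6  56.1  83.2] [564.2  55.6  84. ]
blob [253.1 231.3] 7 [529.3  55.3  83. ] [528.2  56.2  84. ]
blob [261.2 237.2] 20 [497.5  61.   83.3] [497.1  61.2  84. ]
blob [222.7 234.7] 6 [596.  110.5  82.8] [595.7 111.1  84. ]
blob [218.6 238.6] 5 [597.8 126.3  82.6] [597.4 127.8  84. ]
blob [214.4 242.3] 9 [600.2 142.9  82.8] [599.7 143.9  84. ]
blob [210.1 246. ] 7 [604.  160.1  83. ] [602.4 159.9  84. ]
blob [277.9 247.4] 16 [438.9  65.1  82.9] [438.9  65.2  84. ]
blob [205.9 250.2] 8 [605.5 176.   83. ] [603.9 177.   84. ]
blob [284.6 251.2] 9 [415.6  65.5  84.
[... 2145 characters left out ...]
19.42284197   67.97830765] 80.3741981373505
((484.0484924316406, -316.4950256347656), (24.998960494995117, 11.497647285461426), 13.115029335021973)
blob [261. 141.] 5 [481.6 346.5  82.4] [481.6 343.2  84. ]
blob [264.2 146.2] 25 [490.6 290.7  89.5] [491.5 302.5  84. ]
blob [269.5 151.6] 26 [507.1 250.1  89.8] [507.4 262.   84. ]
blob [276.7 157.8] 30 [528.4 206.9  90. ] [528.2 217.9  84. ]
blob [264.6 158.2] 28 [490.2 207.   89.1] [490.6 217.   84. ]
blob [237.5 162.6] 12 [406.3 197.2  82.4] [407.5 191.4  84. ]
blob [235.6 172.7] 12 [404.4 132.6  82.6] [403.9 128.7  84. ]
blob [303.2 176. ] 5 [598.9 100.6  82.4] [598.8 100.6  84. ]
blob [241.4 184.6] 5 [421.3  61.3  82.9] [422.4  60.   84. ]
```

View pics/crops.png

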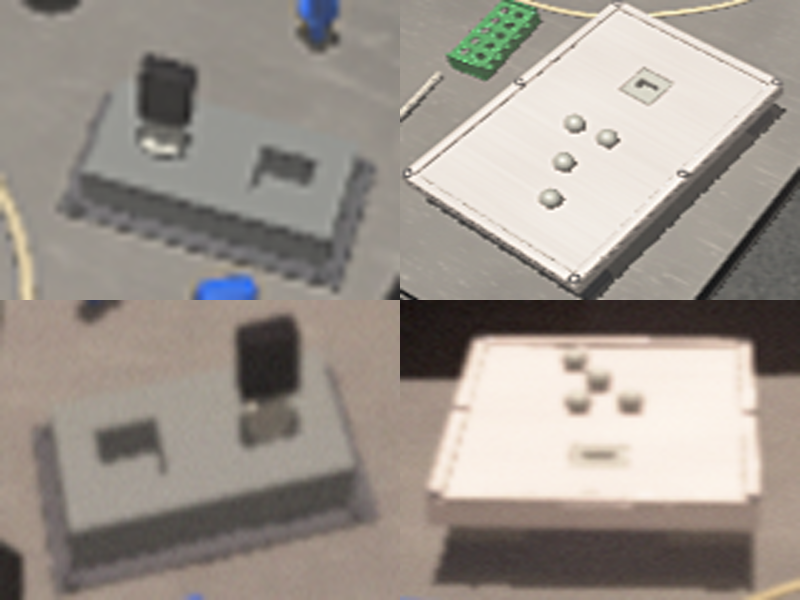

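Crops confirm it: the stand's puller is towards +x, +y of the pocket, the plug slot lies along the deck's x, and there are four balls. I'll move the wrist camera over the stand.

Call:
{"op": "servo_tool", "data": {
  "motion": [
    [[0.46, 0.36, 0.02, 0, 0, -0.058, 0], [0.46, 0.36, 0.02, 0, 0, -0.058, 0], [0.46, 0.36, 0.02, 0, 0, -0.058, 0], [0.46, 0.36, 0.02, 0, 0, -0.058, 0], [0.46, 0.36, 0.02, 0, 0, -0.058, 0], [0.46, 0.36, 0.02, 0, 0, -0.058, 0], [0.46, 0.36, 0.02, 0, 0, -0.058, 0], [0.46, 0.36, 0.02, 0, 0, -0.058, 0], [0.46, 0.36, 0.02, 0, 0, -0.058, 0], [0.46, 0.36, 0.02, 0, 0, -0.058, 0]]
  ]
}}

```text
clock: 1.25
eef_pos: [449.3, -324.9, 215.4]
eef_rot: [-3.142, 0.0, 0.228]
wrist_force: [0.7, -0.7, -0.8]
finger_gap: 93.9
finger_force: 0.0
```

```bash
cat > m2.py <<'E'
from h import *
c=cam('wrist','w1'); P=cloud(c); z=P[...,2]; im=c['frame'].astype(int)
s=manip.read_state(); print(s['clock'],s['eef_pos'],s['eef_rot'],s['qd'].round(3))
near=np.hypot(P[...,0]-450,P[...,1]+325)<130
top=near&(abs(z-24)<5)
k,l,st,ce=cv2.connectedComponentsWithStats(top.astype(np.uint8)); i=1+np.argmax(st[1:,4]); t=l==i
print('stand',np.nanmedian(z[t]),cv2.minAreaRect(P[t][:,:2].astype(np.float32)))
print('stand ray',)
h=near&(z>60)&(z<95)&(im.max(-1)<90); k,l,st,ce=cv2.connectedComponentsWithStats(h.astype(np.uint8)); i=1+np.argmax(st[1:,4])
hh=l==i; hz=np.percentile(z[hh],80); t2=hh&(z>hz-4); print('handle',hz,cv2.minAreaRect(P[t2][:,:2].astype(np.float32)))
filled=np.zeros(t.shape,np.uint8); cs,hi=cv2.findContours(t.astype(np.uint8),cv2.RETR_CCOMP,cv2.CHAIN_APPROX_NONE)
for q,hn in zip(cs,hi[0]):
    if cv2.contourArea(q)>100:
        w=np.array([ray(c,*p[0],24)[:2] for p in q],np.float32); print('contour',hn[3]>=0,cv2.contourArea(q),cv2.minAreaRect(w))
S=cloud(cam('scene'))
m=(S[...,2]>100)&(S[...,0]>250)&(abs(S[...,1])<480)&(S[...,0]<760); q=S[m]
for y in range(-480,480,60):
    a=q[(q[:,1]>=y)&(q[:,1]<y+60)]
    if len(a): print(y,len(a),'xmin',a[:,0].min().round(),'z',np.median(a[:,2]).round())
E
python3 m2.py
```

```text
1.3 [ 449.33883956 -324.86563996  215.48744436] [3.14153464e+00 6.80791872e-05 2.27852971e-01] [ 0.004  0.001 -0.002  0.001  0.001  0.002]
stand 23.526309611039267 ((449.91204833984375, -321.03216552734375), (140.12879943847656, 70.1285400390625), 12.046024322509766)
stand ray
handle 77.2982851420187 ((484.20001220703125, -314.03662109375), (29.691669464111328, 13.44687557220459), 11.604333877563477)
contour False 8521.5 ((450.0415954589844, -320.9483642578125), (139.8789520263672, 69.88023376464844), 12.011025428771973)
contour True 807.5 ((416.5028991699219, -328.11993408203125), (31.48208236694336, 32.581573486328125), 13.109282493591309)
contour True 610.5 ((479.2358703613281, -313.871826171875), (39.0203742980957, 18.449478149414062), 13.302576065063477)
-480 538 xmin 623.0 z 186.0
-420 613 xmin 417.0 z 193.0
-360 1012 xmin 383.0 z 205.0
-300 2563 xmin 334.0 z 359.0
-240 2077 xmin 250.0 z 488.0
-180 1794 xmin 250.0 z 543.0
-120 1723 xmin 250.0 z 179.0
-60 99 xmin 676.0 z 142.0
0 89 xmin 251.0 z 134.0
60 1164 xmin 250.0 z 627.0
```

View pics/w1.png

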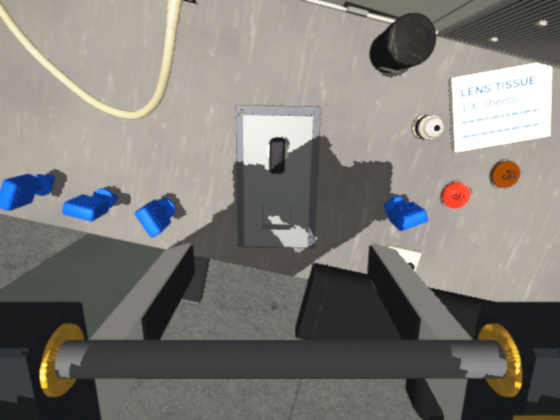

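Wrist view: the stand's slot and handle are at (278,155), the pocket at (277,213), and a blue look-alike at (405,212), clear of the fingers. Stand centre is (450,-321) at yaw 0.21, and the handle at (484.2,-314) fits. Now to grasp it.

Call:
{"op": "servo_tool", "data": {
  "motion": [
    [[0.07, 0.0218, -0.1, 0, 0, -0.006, 0.3], [0.07, 0.0218, -0.1, 0, 0, -0.006, 0.3], [0.07, 0.0218, -0.2, 0, 0, -0.006, 0.3], [0.07, 0.0218, -0.3, 0, 0, -0.006, 0.3], [0.07, 0.0218, -0.349, 0, 0, -0.006, 0.3], [0.07, 0.0218, -0.349, 0, 0, -0.006, 0.3], [0.07, 0.0218, -0.349, 0, 0, -0.006, 1], [0.07, 0.0218, -0.349, 0, 0, -0.006, 1], [0.07, 0.0218, -0.349, 0, 0, -0.006, 1], [0.07, 0.0218, -0.349, 0, 0, -0.006, 1]]
  ],
  "newtons": 40
}}

```text
clock: 2.35
eef_pos: [485.5, -313.5, 42.2]
eef_rot: [3.14, -0.001, 0.211]
wrist_force: [0.1, 0.4, -0.9]
finger_gap: 37.3
finger_force: 0.0
```

Call:
{"op": "servo_tool", "data": {
  "motion": [
    [[0, 0, 0, 0, 0, 0, 1], [0, 0, 0, 0, 0, 0, 1], [0, 0, 0, 0, 0, 0, 1], [0, 0, 0, 0, 0, 0, 1]]
  ]
}}

```text
clock: 2.75
eef_pos: [485.2, -313.1, 41.0]
eef_rot: [-3.142, -0.0, 0.211]
wrist_force: [-0.7, -0.0, 0.4]
finger_gap: 13.8
finger_force: 40.0
```

Gripped (13.8 mm). The last joint's range means the quarter turn must start from the opposite yaw, so I'll turn the rod through half a turn on the way (the foot is symmetric).

Call:
{"op": "servo_tool", "data": {
  "motion": [
    [[0, 0, 0.04, 0, 0, 0, 1], [0, 0, 0.1, 0, 0, 0, 1], [0, 0, 0.2, 0, 0, 0, 1], [0, 0, 0.3, 0, 0, 0.04, 1], [0, 0.05, 0.4, 0, 0, 0.08, 1], [0.01, 0.11, 0.4, 0, 0, 0.12, 1], [0.03, 0.18, 0.4, 0, 0, 0.16, 1], [0.05, 0.25, 0.4, 0, 0, 0.2, 1], [0.06, 0.32, 0.4, 0, 0, 0.24, 1], [0.08, 0.4, 0.4, 0, 0, 0.28, 1]]
  ]
}}

```text
clock: 3.75
eef_pos: [524.9, -112.0, 240.9]
eef_rot: [-3.141, 0.0, 1.095]
wrist_force: [-0.1, 0.2, -0.8]
finger_gap: 13.9
finger_force: 40.0
```

Call:
{"op": "servo_tool", "data": {
  "motion": [
    [[0.01, 0.07, 0, 0, 0, 0.04, 1], [0.02, 0.14, 0, 0, 0, 0.08, 1], [0.03, 0.21, 0, 0, 0, 0.12, 1], [0.04, 0.28, 0, 0, 0, 0.16, 1], [0.05, 0.35, 0, 0, 0, 0.2, 1], [0.06, 0.42, 0, 0, 0, 0.24, 1], [0.07, 0.47, 0, 0, 0, 0.28, 1], [0.07, 0.492, 0, 0, 0, 0.32, 1], [0.07, 0.492, 0, 0, 0, 0.36, 1], [0.07, 0.492, 0, 0, 0, 0.4, 1]]
  ]
}}

```text
clock: 4.75
eef_pos: [560.0, 133.4, 240.6]
eef_rot: [-3.141, -0.0, 2.353]
wrist_force: [0.1, 0.4, -0.9]
finger_gap: 14.0
finger_force: 40.0
```

Call:
{"op": "servo_tool", "data": {
  "motion": [
    [[0, 0, 0, 0, 0, 0.04, 1], [0, 0, 0, 0, 0, 0.08, 1], [0, 0, 0, 0, 0, 0.12, 1], [0, 0, 0, 0, 0, 0.16, 1], [0, 0, 0, 0, 0, 0.2, 1], [0, 0, 0, 0, 0, 0.229, 1], [0, 0, 0, 0, 0, 0.229, 1], [0, 0, 0, 0, 0, 0.229, 1]]
  ]
}}

```text
clock: 5.55
eef_pos: [560.1, 132.9, 240.8]
eef_rot: [-3.142, -0.0, 3.064]
wrist_force: [0.2, -0.3, -1.3]
finger_gap: 13.5
finger_force: 40.0
```

```bash
cat > m3.py <<'E'
from h import *
import sys
c=cam('wrist',sys.argv[1]); P=cloud(c); z=P[...,2]; im=c['frame']
s=manip.read_state(); print(s['clock'],s['eef_pos'],s['eef_rot'],s['joints'].round(2))
f=(abs(z-74)<6); print('face z',np.nanmedian(z[f&(np.hypot(P[...,0]-505,P[...,1]-180)<80)]))
b=((z>84)&(z<100)&(abs(P[...,0]-505)<92)&(abs(P[...,1]-203)<135)).astype(np.uint8)
k,l,st,ce=cv2.connectedComponentsWithStats(b)
for i in range(1,k):
    if st[i,4]>15: print('ball?',ce[i].round(1),st[i,4],np.median(P[l==i],0).round(1),ray(c,*ce[i],90).round(1))
E
python3 m3.py w2
```

```text
5.6 [560.08541383 132.87308365 240.84646018] [-3.14151996e+00 -2.20734082e-04  3.06376510e+00] [ 0.17  0.33  1.39 -0.    1.41 -1.32]
face z 73.37332383795064
ball? [457.  103.4] 410 [487.4 293.2  90.3] [487.3 293.7  90. ]
ball? [362.4 111.6] 391 [487.9 210.   90.3] [488.  210.3  90. ]
ball? [411.6 125.7] 381 [503.5 253.7  90.2] [503.5 254.1  90. ]
ball? [364.  152.5] 356 [524.2 210.9  90.3] [524.2 211.1  90. ]
```

View pics/w2.png

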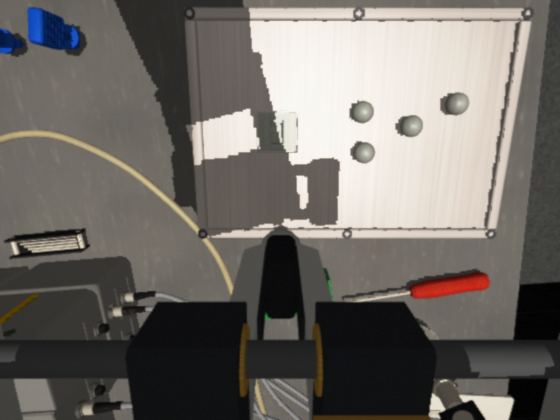

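Wrist view: four balls at (457,103), (362,112), (412,126), (364,152), and the plug at about (278,131), half in the arm's shadow. I'll measure the deck rim and the plug patch up close.

```bash
cat > m4.py <<'E'
from h import *
c=cam('wrist'); P=cloud(c); z=P[...,2]; im=c['frame']
m=(z>76.5)&(z<84); 
m[200:]&=False
m2=(z>68)&(z<84); m2[245:]=False
k,l,st,ce=cv2.connectedComponentsWithStats(m2.astype(np.uint8)); i=1+np.argmax(st[1:,4]); t=(l==i).astype(np.uint8)
cs,_=cv2.findContours(t,cv2.RETR_EXTERNAL,cv2.CHAIN_APPROX_NONE); q=max(cs,key=cv2.contourArea)
r=cv2.minAreaRect(np.array([ray(c,*p[0],80)[:2] for p in q],np.float32)); print('deck outer',r)
cv2.imwrite('pics/w2c.png',cv2.resize(cv2.convertScaleAbs(im[100:165,245:320,::-1],alpha=1.6),None,fx=8,fy=8,interpolation=2))
g=z-73.4; 
near=np.hypot(P[...,0]-502,P[...,1]-133)<16
s=near&(g<-4); print('slot depth pts',s.sum(), cv2.minAreaRect(np.argwhere(s)[:,::-1].astype(np.float32)) if s.sum()>4 else '')
if s.sum()>4:
    w=np.array([ray(c,u,v,73.4)[:2] for v,u in np.argwhere(s)],np.float32); print(cv2.minAreaRect(w),w.mean(0))
# held handle
h=(z>255)&(z<300)&(im.max(-1)<60); h[:200]=0
print('px to world', [ray(c,u,v,73.4)[:2].round(1).tolist() for u,v in [(258,113),(298,113),(298,152),(258,152)]])
E
python3 m4.py
```

```text
deck outer ((505.78302001953125, 202.50479125976562), (299.3821105957031, 208.70216369628906), 85.6124267578125)
slot depth pts 310 ((277.0, 131.5), (23.0, 12.0), 90.0)
((500.3572692871094, 132.99864196777344), (11.45826530456543, 21.310951232910156), 85.59965515136719) [500.34412 133.02254]
px to world [[482.0, 116.7], [484.9, 153.9], [521.0, 151.6], [518.1, 113.3]]
```

View pics/w2c.png

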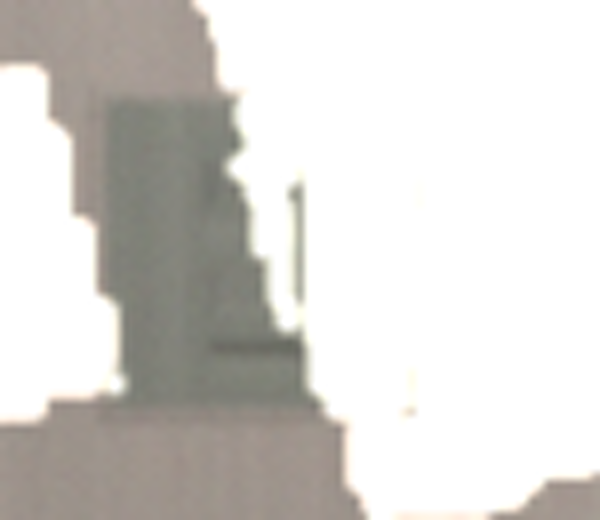

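Slot centre (500.4,133.0), yaw −0.077; the deck rim predicts (500.4,132.7), so they agree. Now the held handle in the hand.

Run:
```python
from h import *
c=cam('wrist'); P=cloud(c); z=P[...,2]; im=c['frame']
s=manip.read_state(); print(s['eef_pos'],s['eef_rot'])
m=(np.hypot(P[...,0]-560,P[...,1]-133)<40)&(z>215)&(z<300)
print(m.sum(),np.percentile(z[m],[1,10,50,90,99]))
h=m&(im.max(-1)<60)&(abs(z-278)<3); print(h.sum(), P[h].min(0),P[h].max(0),np.median(P[h],0))
if h.sum()>4: print(cv2.minAreaRect(P[h][:,:2].astype(np.float32)))
c=cam('side'); P=cloud(c); m=(np.hypot(P[...,0]-560,P[...,1]-133)<40)&(P[...,2]>200)&(P[...,2]<245); print('side',m.sum(), P[m].min(0) if m.any() else '',P[m].max(0) if m.any() else '',np.argwhere(m).mean(0) if m.any() else '')
```

```text
[560.10321588 132.86977233 240.88095918] [-3.14157583e+00 -1.61284548e-04  3.06467098e+00]
5934 [226.41664972 251.519854   276.16506547 293.79636464 299.39725682]
1734 [543.65033024 124.28580805 275.01625065] [573.11580571 141.0804969  280.85415904] [557.28560896 132.17607003 276.43104639]
((558.4127807617188, 132.32473754882812), (16.812129974365234, 29.226165771484375), 87.34991455078125)
side 69 [549.15976952 120.10693687 209.67383186] [572.77650834 138.94726358 243.59956556] [125.84057971 290.33333333]
```

Within each camera, the wrist puts handle and slot 58 mm apart in x and the side view about 57. Hovering just above the slot to check from near.

Call:
{"op": "servo_tool", "data": {
  "motion": [
    [[-0.06, 0, -0.05, 0, 0, 0, 1], [-0.116, 0, -0.1, 0, 0, 0, 1], [-0.116, 0, -0.15, 0, 0, 0, 1], [-0.116, 0, -0.2, 0, 0, 0, 1], [-0.116, 0, -0.23, 0, 0, 0, 1], [-0.116, 0, -0.252, 0, 0, 0, 1], [-0.116, 0, -0.252, 0, 0, 0, 1], [-0.116, 0, -0.252, 0, 0, 0, 1]]
  ]
}}

```text
clock: 6.55
eef_pos: [502.5, 132.9, 115.5]
eef_rot: [3.141, 0.001, 3.066]
wrist_force: [0.4, 0.6, -1.4]
finger_gap: 13.7
finger_force: 40.0
```

Run:
```python
from h import *
a=cam('wrist'); b=cam('side'); c=cam('scene')
print(manip.read_state()['eef_pos'])
def crop(c,p,w,f):
    q=np.linalg.inv(c['T'])@np.array([*p,1]); u=int(q[0]/q[2]*c['f']+c['cx']); v=int(q[1]/q[2]*c['f']+c['cy']); print(u,v)
    u0,v0=max(0,u-w),max(0,v-w); return cv2.resize(c['frame'][v0:v0+2*w,u0:u0+2*w,::-1],(266,400),interpolation=2) if 0 else cv2.resize(c['frame'][v0:v0+2*w,u0:u0+2*w,::-1],(390,390),interpolation=2)
p=(501,133,80)
cv2.imwrite('pics/n1.png',np.hstack([crop(a,p,70,0),crop(b,p,25,0)]))
```

```text
[502.5664459  132.98611838 115.81864344]
281 236
268 172
```

View pics/n1.png

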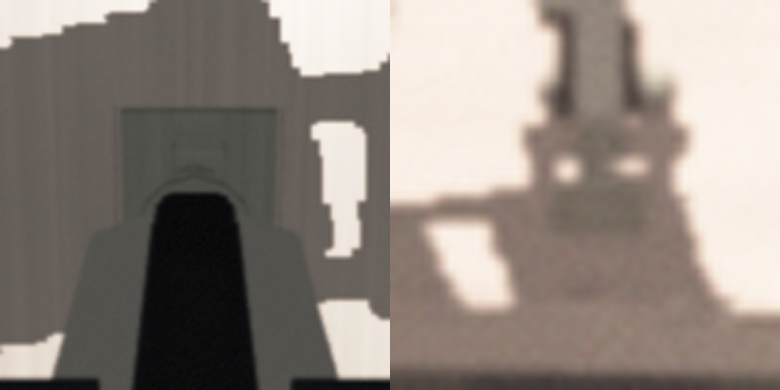

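Near view: wrist crop shows handle centred on the slot and plug laterally (all at column 199); side crop shows handle (≈597) above the plug patch (≈597). Aligned within a millimetre, so I'll descend gently.

Call:
{"op": "servo_tool", "data": {
  "motion": [
    [[-0.001, 0, -0.006, 0, 0, 0, 1], [-0.001, 0, -0.012, 0, 0, 0, 1], [-0.001, 0, -0.018, 0, 0, 0, 1], [-0.001, 0, -0.024, 0, 0, 0, 1], [-0.001, 0, -0.03, 0, 0, 0, 1], [-0.001, 0, -0.036, 0, 0, 0, 1], [-0.001, 0, -0.04, 0, 0, 0, 1], [-0.001, 0, -0.044, 0, 0, 0, 1], [-0.001, 0, -0.044, 0, 0, 0, 1]]
  ]
}}

```text
clock: 7.6
eef_pos: [501.5, 132.9, 92.7]
eef_rot: [-3.142, -0.0, 3.066]
wrist_force: [-0.4, -0.4, -0.3]
finger_gap: 13.9
finger_force: 40.0
```

Call:
{"op": "servo_tool", "data": {
  "motion": [
    [[0, 0, -0.002, 0, 0, 0, 1], [0, 0, -0.0035, 0, 0, 0, 1], [0, 0, -0.0035, 0, 0, 0, 1], [0, 0, -0.0035, 0, 0, 0, 1]]
  ]
}}

```text
clock: 8.0
eef_pos: [501.7, 132.9, 91.3]
eef_rot: [3.142, 0.0, 3.067]
wrist_force: [0.3, 0.8, -0.9]
finger_gap: 13.9
finger_force: 40.0
```

Call:
{"op": "servo_tool", "data": {
  "motion": [
    [[0, 0, -0.001, 0, 0, 0, 1], [0, 0, -0.002, 0, 0, 0, 1], [0, 0, -0.002, 0, 0, 0, 1], [0, 0, -0.002, 0, 0, 0, 1]]
  ]
}}

```text
clock: 8.4
eef_pos: [501.8, 132.9, 91.0]
eef_rot: [3.141, 0.001, 3.066]
wrist_force: [-3.3, -0.4, 8.1]
finger_gap: 13.4
finger_force: 40.0
```

Collar is on the plug (8 N). Quarter turn clockwise.

Call:
{"op": "servo_tool", "data": {
  "motion": [
    [[-0.001, 0, 0.001, 0, 0, -0.04, 1], [-0.001, 0, 0.001, 0, 0, -0.08, 1], [-0.001, 0, 0.001, 0, 0, -0.12, 1], [-0.001, 0, 0.001, 0, 0, -0.16, 1], [-0.001, 0, 0.001, 0, 0, -0.2, 1], [-0.001, 0, 0.001, 0, 0, -0.24, 1], [-0.001, 0, 0.001, 0, 0, -0.28, 1], [-0.001, 0, 0.001, 0, 0, -0.32, 1], [-0.001, 0, 0.001, 0, 0, -0.36, 1], [-0.001, 0, 0.001, 0, 0, -0.4, 1]]
  ]
}}

```text
clock: 9.4
eef_pos: [501.4, 132.9, 91.0]
eef_rot: [3.141, 0.0, 1.805]
wrist_force: [0.7, -0.4, 0.8]
finger_gap: 13.8
finger_force: 40.0
```

Call:
{"op": "servo_tool", "data": {
  "motion": [
    [[0, 0, 0, 0, 0, -0.03, 1], [0, 0, 0, 0, 0, -0.06, 1], [0, 0, 0, 0, 0, -0.09, 1], [0, 0, 0, 0, 0, -0.1, 1], [0, 0, 0, 0, 0, -0.1, 1], [0, 0, 0, 0, 0, -0.1, 1]]
  ]
}}

```text
clock: 10.0
eef_pos: [501.4, 132.9, 91.0]
eef_rot: [3.141, -0.0, 1.497]
wrist_force: [0.0, -0.6, 3.2]
finger_gap: 13.7
finger_force: 40.0
```

```bash
python3 -c "
from h import *
print(manip.read_state())"
```

```text
{'clock': 10.0, 'joints': array([1.88496240e-01, 3.57724736e-01, 1.73055934e+00, 4.02376970e-05,
       1.05263683e+00, 2.62511864e-01]), 'qd': array([ 0.00081419,  0.00049461, -0.00013845,  0.00053891,  0.00019046,
       -0.0027513 ]), 'effort': array([ 3.24219419e-02, -5.02138746e+01, -2.94545335e+01,  5.06463612e-02,
        3.88979155e-02,  8.76925536e-02]), 'eef_pos': array([501.3617969 , 132.90984395,  90.9891923 ]), 'eef_rot': array([ 3.14095299e+00, -2.08094448e-04,  1.49676085e+00]), 'wrist_force': array([ 0.00616363, -0.63551988,  3.19294805]), 'moment': array([ 0.01268251, -0.11362273,  0.025975  ]), 'finger_force': 40.001152753829956, 'finger_gap': 13.728652230603082}
```

Call:
{"op": "servo_tool", "data": {
  "motion": [
    [[0, 0, 0.01, 0, 0, 0, 1], [0, 0, 0.025, 0, 0, 0, 1], [0, 0, 0.04, 0, 0, 0, 1], [0, 0, 0.06, 0, 0, 0, 1], [0, 0, 0.1, 0, 0, 0, 1], [0, 0, 0.14, 0, 0, 0, 1], [0, 0, 0.18, 0, 0, 0, 1], [0, 0, 0.18, 0, 0, 0, 1], [0, 0, 0.18, 0, 0, 0, 1], [0, 0, 0.18, 0, 0, 0, 1]]
  ]
}}

```text
clock: 11.0
eef_pos: [500.7, 132.8, 179.7]
eef_rot: [-3.14, 0.0, 1.496]
wrist_force: [-0.7, -0.1, -1.4]
finger_gap: 13.6
finger_force: 40.0
```

Run:
```python
from h import *
a=cam('wrist'); b=cam('side'); c=cam('scene'); s=manip.read_state()
print(s['eef_pos'],s['wrist_force'])
cv2.imwrite('pics/n2.png',np.hstack([cv2.resize(a['frame'][:,:,::-1],(400,300)),cv2.resize(b['frame'][80:200,190:350,::-1],(400,300),interpolation=2)]))
```

```text
[500.85306044 132.82013388 179.87163059] [-0.53113043  0.66208516 -1.60331516]
```

View pics/n2.png

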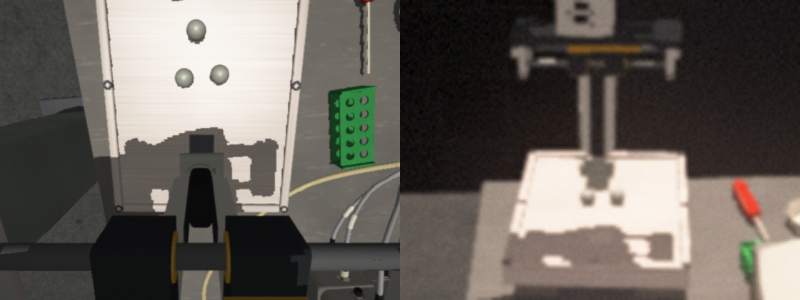

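Plug hangs on the puller, port shows as an open dark square (wrist crop (202,143)). Carrying it to the pocket.

Call:
{"op": "servo_tool", "data": {
  "motion": [
    [[-0.01, -0.02, 0.06, 0, 0, -0.02, 1], [-0.02, -0.08, 0.08, 0, 0, -0.05, 1], [-0.03, -0.14, 0.08, 0, 0, -0.09, 1], [-0.04, -0.2, 0.08, 0, 0, -0.13, 1], [-0.05, -0.27, 0.08, 0, 0, -0.17, 1], [-0.06, -0.34, 0.08, 0, 0, -0.21, 1], [-0.07, -0.41, 0.08, 0, 0, -0.25, 1], [-0.09, -0.48, 0.08, 0, 0, -0.29, 1], [-0.1, -0.55, 0.08, 0, 0, -0.33, 1], [-0.11, -0.62, 0.08, 0, 0, -0.36, 1]]
  ]
}}

```text
clock: 12.15
eef_pos: [445.6, -178.5, 220.4]
eef_rot: [-3.141, 0.0, 0.36]
wrist_force: [0.3, -0.2, -1.4]
finger_gap: 13.5
finger_force: 40.0
```

Call:
{"op": "servo_tool", "data": {
  "motion": [
    [[-0.02, -0.07, 0, 0, 0, -0.02, 1], [-0.03, -0.14, 0, 0, 0, -0.04, 1], [-0.04, -0.2, 0, 0, 0, -0.05, 1], [-0.05, -0.26, 0, 0, 0, -0.05, 1], [-0.059, -0.301, -0.04, 0, 0, -0.05, 1], [-0.059, -0.301, -0.1, 0, 0, -0.05, 1], [-0.059, -0.301, -0.16, 0, 0, -0.05, 1], [-0.059, -0.301, -0.21, 0, 0, -0.05, 1], [-0.059, -0.301, -0.23, 0, 0, -0.05, 1], [-0.059, -0.301, -0.23, 0, 0, -0.05, 1]]
  ]
}}

```text
clock: 13.15
eef_pos: [416.2, -327.2, 104.6]
eef_rot: [-3.14, 0.001, 0.208]
wrist_force: [0.4, -0.2, -1.1]
finger_gap: 14.2
finger_force: 40.0
```

Run:
```python
from h import *
a=cam('wrist'); b=cam('side'); c=cam('scene'); s=manip.read_state()
print(s['eef_pos'],s['eef_rot'],s['wrist_force'])
def crop(c,p,w):
    q=np.linalg.inv(c['T'])@np.array([*p,1]); u=int(q[0]/q[2]*c['f']+c['cx']); v=int(q[1]/q[2]*c['f']+c['cy']); print(u,v)
    u0,v0=max(0,u-w),max(0,v-w); return cv2.resize(c['frame'][v0:v0+2*w,u0:u0+2*w,::-1],(266,400),interpolation=2) if 0 else cv2.resize(c['frame'][v0:v0+2*w,u0:u0+2*w,::-1],(390,390),interpolation=2)
p=(416,-328,40)
cv2.imwrite('pics/n3.png',np.hstack([crop(a,p,80),crop(b,p,40)]))
```

```text
[ 417.17219061 -328.00765286  107.01671314] [ 3.14005243e+00 -1.11660325e-03  2.07768382e-01] [ 0.09955785 -0.42629429 -1.86149431]
280 221
234 300
```

View pics/n3.png

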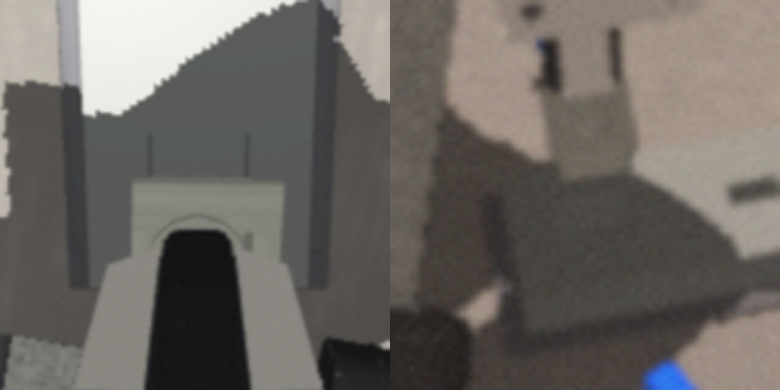

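Plug hangs aligned in yaw but looks about 2 mm to the right (flange centre 208, pocket lines centred on 199). I'll measure that with the depth data.

Run:
```python
from h import *
c=cam('wrist'); P=cloud(c); z=P[...,2]; s=manip.read_state(); t=s['eef_pos']; print(t)
R=np.array([[np.cos(.21),np.sin(.21)],[-np.sin(.21),np.cos(.21)]])  # to stand axes
L=(P[...,:2]-t[:2])@R.T
m=(abs(z-(t[2]-18.5))<3)&(np.hypot(L[...,0],L[...,1])<35)&(L[...,0]>12.2)
print('flange',m.sum(),np.median(z[m]),cv2.minAreaRect(L[m].astype(np.float32)),L[m].min(0),L[m].max(0))
st=(z>20)&(z<28)&(np.hypot(P[...,0]-450,P[...,1]+321)<90); print('stand',cv2.minAreaRect(L[st].astype(np.float32)),L[st].min(0),L[st].max(0))
pk=(z<16)&(z>0)&(abs(L[...,0])<25)&(abs(L[...,1])<18)
if pk.any(): 
    w=np.array([ray(c,u,v,24)[:2] for v,u in np.argwhere(pk)]); w=(w-t[:2])@R.T; print('pocket',pk.sum(),w.min(0),w.max(0))
```

```text
[ 417.15031967 -328.02878098  107.03753506]
flange 665 88.44050523205371 ((15.322081565856934, -3.3702030181884766), (35.93425750732422, 6.4767560958862305), 89.58369445800781) [ 12.20535802 -21.34432202] [18.69091996 14.57291457]
stand ((33.41160583496094, 0.050670623779296875), (70.24787139892578, 139.91482543945312), 89.88043212890625) [-36.61316083 -35.00851455] [103.36427529  35.31866952]
pocket 674 [  1.13366117 -14.91144731] [13.70538023 14.78081319]
```

Plug sits about (+2, −3.4) mm off the pocket in stand axes. I'll correct that, then lower it.

Call:
{"op": "servo_tool", "data": {
  "motion": [
    [[-0.005, 0.006, -0.02, 0, 0, 0, 1], [-0.005, 0.006, -0.04, 0, 0, 0, 1], [-0.005, 0.006, -0.06, 0, 0, 0, 1], [-0.005, 0.006, -0.07, 0, 0, 0, 1], [-0.005, 0.006, -0.08, 0, 0, 0, 1], [-0.005, 0.006, -0.085, 0, 0, 0, 1], [-0.005, 0.006, -0.09, 0, 0, 0, 1], [-0.005, 0.006, -0.095, 0, 0, 0, 1], [-0.005, 0.006, -0.095, 0, 0, 0, 1]]
  ]
}}

```text
clock: 14.25
eef_pos: [414.1, -324.6, 58.0]
eef_rot: [-3.141, 0.0, 0.208]
wrist_force: [1.4, -0.5, -1.8]
finger_gap: 13.8
finger_force: 40.0
```

Call:
{"op": "servo_tool", "data": {
  "motion": [
    [[0, 0, -0.008, 0, 0, 0, 1], [0, 0, -0.014, 0, 0, 0, 1], [0, 0, -0.02, 0, 0, 0, 1], [0, 0, -0.024, 0, 0, 0, 1], [0, 0, -0.025, 0, 0, 0, 1], [0, 0, -0.025, 0, 0, 0, 1]]
  ]
}}

```text
clock: 14.85
eef_pos: [414.1, -324.6, 45.6]
eef_rot: [-3.141, 0.0, 0.208]
wrist_force: [-0.6, -0.4, -0.2]
finger_gap: 13.8
finger_force: 40.0
```

Seated (weight off). Re-centre the shank in the slot, then a quarter turn back.

Call:
{"op": "servo_tool", "data": {
  "motion": [
    [[0.002, -0.003, 0, 0, 0, 0, 1], [0.005, -0.006, 0, 0, 0, 0, 1], [0.005, -0.006, 0, 0, 0, 0.04, 1], [0.005, -0.006, 0, 0, 0, 0.08, 1], [0.005, -0.006, 0, 0, 0, 0.12, 1], [0.005, -0.006, 0, 0, 0, 0.16, 1], [0.005, -0.006, 0, 0, 0, 0.2, 1], [0.005, -0.006, 0, 0, 0, 0.24, 1], [0.005, -0.006, 0, 0, 0, 0.28, 1], [0.005, -0.006, 0, 0, 0, 0.32, 1]]
  ]
}}

```text
clock: 15.85
eef_pos: [416.7, -327.6, 45.7]
eef_rot: [-3.141, -0.0, 1.218]
wrist_force: [0.4, 0.2, -1.2]
finger_gap: 13.4
finger_force: 40.0
```

Call:
{"op": "servo_tool", "data": {
  "motion": [
    [[0, 0, 0, 0, 0, 0.04, 1], [0, 0, 0, 0, 0, 0.08, 1], [0, 0, 0, 0, 0, 0.12, 1], [0, 0, 0, 0, 0, 0.16, 1], [0, 0, 0, 0, 0, 0.18, 1], [0, 0, 0, 0, 0, 0.18, 1], [0, 0, 0, 0, 0, 0.18, 1]]
  ]
}}

```text
clock: 16.55
eef_pos: [416.7, -327.7, 45.7]
eef_rot: [3.142, 0.0, 1.776]
wrist_force: [-0.3, 0.5, -0.3]
finger_gap: 13.8
finger_force: 40.0
```

```bash
cat > m5.py <<'E'
from h import *
c=cam('wrist','n4'); P=cloud(c); z=P[...,2]; s=manip.read_state(); t=s['eef_pos']; print(t,s['eef_rot'],s['wrist_force'],s['moment'])
R=np.array([[np.cos(.21),np.sin(.21)],[-np.sin(.21),np.cos(.21)]])
L=(P[...,:2]-t[:2])@R.T
m=(abs(z-28)<2.2)&(np.hypot(L[...,0],L[...,1])<32)
print('flange',m.sum(),cv2.minAreaRect(L[m].astype(np.float32)),L[m].min(0),L[m].max(0))
E
python3 m5.py
```

```text
[ 416.69907091 -327.66486177   45.73866209] [3.14153594e+00 8.15031846e-05 1.77640111e+00] [-0.12969163 -0.47499894 -0.74879241] [-0.03717817 -0.13049005 -0.02965417]
flange 1268 ((1.1364574432373047, 7.671115875244141), (42.522674560546875, 22.41278648376465), 10.959259986877441) [-21.17967075  -0.60777364] [19.87958338 22.71514605]
```

View pics/n4.png

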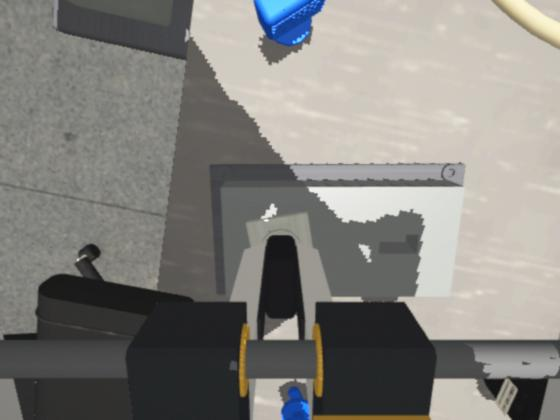

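The flange has twisted about 0.19 rad with the puller (edge from (247,223) to (307,212)). I'll turn that much further, then lift gently.

Call:
{"op": "servo_tool", "data": {
  "motion": [
    [[0, 0, 0, 0, 0, 0.03, 1], [0, 0, 0, 0, 0, 0.055, 1], [0, 0, 0, 0, 0, 0.055, 1], [0, 0, 0, 0, 0, 0.055, 1]]
  ]
}}

```text
clock: 17.0
eef_pos: [416.7, -327.6, 45.7]
eef_rot: [3.142, 0.0, 1.948]
wrist_force: [0.3, 0.4, -0.5]
finger_gap: 13.7
finger_force: 40.0
```

```bash
python3 m5.py
```

```text
[ 416.64247372 -327.61547357   45.69496781] [-3.14159237e+00 -2.22239676e-05  1.94834741e+00] [-0.38373663  0.08963996 -1.75251886] [ 0.00056092 -0.0734201  -0.00253867]
flange 1245 ((-2.2367115020751953, 8.958786964416504), (35.863548278808594, 18.144222259521484), 9.526022911071777) [-21.05945202  -2.86278054] [16.63229463 20.40273891]
```

Call:
{"op": "servo_tool", "data": {
  "motion": [
    [[0, 0, 0.005, 0, 0, 0, 1], [0, 0, 0.01, 0, 0, 0, 1], [0, 0, 0.015, 0, 0, 0, 1], [0, 0, 0.02, 0, 0, 0, 1], [0, 0, 0.02, 0, 0, 0, 1]]
  ]
}}

```text
clock: 17.55
eef_pos: [416.8, -327.8, 56.2]
eef_rot: [3.141, 0.001, 1.951]
wrist_force: [-0.5, 0.2, -0.6]
finger_gap: 13.6
finger_force: 40.0
```

```bash
cat >> m5.py <<'E'
k=(z>26)&(z<50)&(np.hypot(L[...,0],L[...,1])<30)&(L[...,1]>13)
print('plug-ish heights',np.percentile(z[k],[5,25,50,75,95]) if k.any() else '')
E
python3 m5.py
```

```text
[ 416.69459063 -327.67271372   55.91526782] [3.14143741e+00 3.34391380e-04 1.95101677e+00] [-0.20160309  0.46126441  0.04732599] [ 0.02890107 -0.06457217  0.04396121]
flange 1376 ((-1.9995441436767578, 6.959920883178711), (36.06107711791992, 22.206281661987305), 9.186115264892578) [-21.23755158  -6.79149948] [17.48785666 20.67045236]
plug-ish heights [26.36880896 26.98134003 27.41138173 27.82219057 28.41228536]
```

Plug stays put, the foot is free. Lift out, turn back and hover over the slot.

Call:
{"op": "servo_tool", "data": {
  "motion": [
    [[0, 0, 0.02, 0, 0, 0, 1], [0, 0, 0.05, 0, 0, 0, 1], [0, 0, 0.1, 0, 0, -0.03, 1], [0, 0, 0.1, 0, 0, -0.07, 1], [0.03, 0.01, 0.1, 0, 0, -0.11, 1], [0.07, 0.02, 0.1, 0, 0, -0.15, 1], [0.11, 0.025, 0.1, 0, 0, -0.19, 1], [0.137, 0.029, 0.1, 0, 0, -0.23, 1], [0.137, 0.029, 0.1, 0, 0, -0.27, 1], [0.137, 0.029, 0.1, 0, 0, -0.31, 1]]
  ]
}}

```text
clock: 18.6
eef_pos: [485.5, -312.9, 106.2]
eef_rot: [3.142, 0.0, 0.973]
wrist_force: [0.6, -0.1, -0.5]
finger_gap: 13.4
finger_force: 40.0
```

Call:
{"op": "servo_tool", "data": {
  "motion": [
    [[0, 0, 0, 0, 0, -0.04, 1], [0, 0, 0, 0, 0, -0.08, 1], [0, 0, 0, 0, 0, -0.12, 1], [0, 0, 0, 0, 0, -0.16, 1], [0, 0, 0, 0, 0, -0.2, 1], [0, 0, -0.02, 0, 0, -0.24, 1], [0, 0, -0.06, 0, 0, -0.244, 1], [0, 0, -0.07, 0, 0, -0.244, 1], [0, 0, -0.07, 0, 0, -0.244, 1]]
  ]
}}

```text
clock: 19.5
eef_pos: [484.9, -312.9, 70.6]
eef_rot: [-3.141, 0.001, 0.212]
wrist_force: [-0.0, 0.3, -1.1]
finger_gap: 13.8
finger_force: 40.0
```

Run:
```python
from h import *
c=cam('wrist','n5'); P=cloud(c); z=P[...,2]; s=manip.read_state(); t=s['eef_pos']; print(t,s['eef_rot'],s['wrist_force'])
R=np.array([[np.cos(.21),np.sin(.21)],[-np.sin(.21),np.cos(.21)]]); L=(P[...,:2]-t[:2])@R.T; im=c['frame']
st=(z>20)&(z<26)&(np.hypot(P[...,0]-450,P[...,1]+321)<90); print('stand',cv2.minAreaRect(L[st].astype(np.float32)),L[st].min(0),L[st].max(0))
pk=(z<19)&(z>-5)&(abs(L[...,0])<20)&(abs(L[...,1])<18)
if pk.any():
    w=np.array([ray(c,u,v,24)[:2] for v,u in np.argwhere(pk)]); w=(w-t[:2])@R.T; print('slot',pk.sum(),w.min(0),w.max(0))
h=(im.max(-1)<50)&(abs(z-(t[2]+37))<4)&(np.hypot(L[...,0],L[...,1])<30); print('handle',h.sum(),cv2.minAreaRect(L[h].astype(np.float32)))
```

```text
[ 485.23360472 -313.19979027   71.28792765] [ 3.14154648e+00 -1.06035155e-05  2.11481434e-01] [-0.79119306  0.40348211 -0.87794325]
stand ((-22.4876708984375, -0.2484130859375), (70.17573547363281, 113.79497528076172), 89.89654541015625) [-79.36660371 -35.40405399] [34.42318278 34.80210742]
slot 239 [-0.51671953 -5.96981907] [10.5825802  5.3195527]
handle 1800 ((-0.0021142959594726562, -0.5279617309570312), (29.223243713378906, 16.055150985717773), 0.8322240710258484)
```

View pics/n5.png

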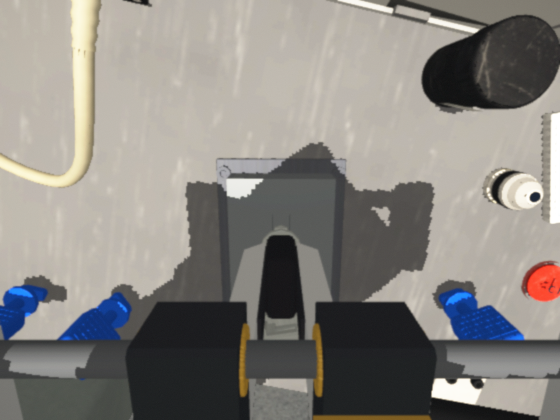

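Slot at (280,222), under the puller, with centre within 1 mm of the handle. Lowering.

Call:
{"op": "servo_tool", "data": {
  "motion": [
    [[-0.001, 0, -0.01, 0, 0, 0, 1], [-0.001, 0, -0.02, 0, 0, 0, 1], [-0.001, 0, -0.03, 0, 0, 0, 1], [-0.001, 0, -0.04, 0, 0, 0, 1], [-0.001, 0, -0.05, 0, 0, 0, 1], [-0.001, 0, -0.057, 0, 0, 0, 1], [-0.001, 0, -0.059, 0, 0, 0, 1], [-0.001, 0, -0.059, 0, 0, 0, 1]]
  ]
}}

```text
clock: 20.35
eef_pos: [484.7, -313.1, 41.2]
eef_rot: [3.142, -0.0, 0.211]
wrist_force: [0.3, -0.2, -0.6]
finger_gap: 14.2
finger_force: 40.0
```

Call:
{"op": "servo_tool", "data": {
  "motion": [
    [[0, 0, 0, 0, 0, 0, 0.5], [0, 0, 0, 0, 0, 0, 0.5], [0, 0, 0, 0, 0, 0, 0.5], [0, 0, 0, 0, 0, 0, 0.5], [0, 0, 0.05, 0, 0, 0, 0.5], [0, 0, 0.12, 0, 0, 0, 0.5], [0, 0, 0.2, 0, 0, 0, 0.5], [0, 0, 0.3, 0, 0, 0, 0.5], [0, 0, 0.38, 0, 0, 0, 0.5], [0, 0, 0.38, 0, 0, 0, 0.5]]
  ]
}}

```text
clock: 21.35
eef_pos: [486.0, -314.1, 237.3]
eef_rot: [3.135, -0.006, 0.211]
wrist_force: [0.1, 0.4, -0.0]
finger_gap: 46.6
finger_force: 0.0
```

Run:
```python
from h import *
c=cam('wrist','n6'); P=cloud(c); z=P[...,2]; s=manip.read_state(); print(s['eef_pos'],s['finger_gap'])
R=np.array([[np.cos(.21),np.sin(.21)],[-np.sin(.21),np.cos(.21)]]); L=(P[...,:2]-[450,-321])@R.T; im=c['frame']
h=(abs(z-77.5)<6)&(abs(L[...,0]-35)<30)&(abs(L[...,1])<30); print('handle',np.median(z[h]),cv2.minAreaRect(L[h].astype(np.float32)))
f=(abs(z-28)<2)&(abs(L[...,0]+35)<25)&(abs(L[...,1])<25); print('plug',f.sum(),np.median(z[f]),cv2.minAreaRect(L[f].astype(np.float32)))
st=(z>20)&(z<26)&(np.hypot(L[...,0],L[...,1])<85); print('stand',cv2.minAreaRect(L[st].astype(np.float32)))
```

```text
[ 485.29600612 -313.56802727  233.79705949] 46.89652204546278
handle 76.63397183118724 ((34.787288665771484, -0.09014701843261719), (29.883670806884766, 13.889643669128418), 0.2697400450706482)
plug 739 27.604999318814407 ((-35.01356506347656, 1.0061397552490234), (36.660457611083984, 38.14167404174805), 8.758697509765625)
stand ((-0.0796661376953125, 0.0424346923828125), (70.08271026611328, 139.6514129638672), 89.93074798583984)
```

View pics/n6.png

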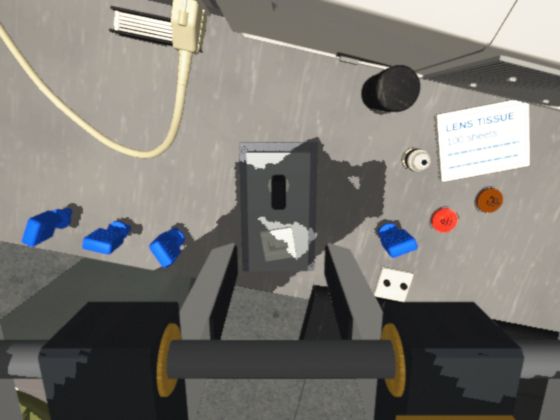

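Puller is upright in its slot (34.8,−0.1) and the plug is seated in the pocket (−35.0, 1.0, top 27.6); bystanders and blue look-alikes are untouched. On to the balls: I'll cage each one loosely between the fingers, not gripped, and roll it along to the port.

Call:
{"op": "servo_tool", "data": {
  "motion": [
    [[0, 0.06, 0, 0, 0, 0, 0.64], [0, 0.13, 0, 0, 0, 0, 0.64], [0, 0.2, 0, 0, 0, 0, 0.64], [0, 0.27, 0, 0, 0, 0, 0.64], [0.01, 0.34, 0, 0, 0, -0.02, 0.64], [0.01, 0.41, 0, 0, 0, -0.04, 0.64], [0.02, 0.48, 0, 0, 0, -0.06, 0.64], [0.03, 0.55, 0, 0, 0, -0.067, 0.64], [0.03, 0.62, 0, 0, 0, -0.067, 0.64], [0.03, 0.7, 0, 0, 0, -0.067, 0.64]]
  ]
}}

```text
clock: 22.4
eef_pos: [499.0, 38.1, 229.7]
eef_rot: [3.142, 0.002, -0.0]
wrist_force: [1.3, -0.5, -0.4]
finger_gap: 33.8
finger_force: 0.0
```

Call:
{"op": "servo_tool", "data": {
  "motion": [
    [[0, 0.07, 0, 0, 0, 0, 0.64], [0, 0.14, 0, 0, 0, 0, 0.64], [0, 0.21, 0, 0, 0, 0, 0.64], [0, 0.28, 0, 0, 0, 0, 0.64], [0, 0.31, 0, 0, 0, 0, 0.64], [0, 0.31, 0, 0, 0, 0, 0.64], [0, 0.31, 0, 0, 0, 0, 0.64]]
  ]
}}

```text
clock: 23.1
eef_pos: [499.5, 191.1, 230.5]
eef_rot: [3.141, 0.001, 0.0]
wrist_force: [0.1, -0.7, 0.2]
finger_gap: 33.8
finger_force: 0.0
```

```bash
cat > b.py <<'E'
from h import *
import sys
c=cam('wrist',sys.argv[1] if len(sys.argv)>1 else None); P=cloud(c); z=P[...,2]; s=manip.read_state(); t=s['eef_pos']; print(s['clock'],t.round(1),s['eef_rot'].round(3),s['joints'].round(2),'gap',round(s['finger_gap'],1))
D=P[...,:2]-[505.8,202.5]; R=np.array([[np.cos(-.0766),np.sin(-.0766)],[-np.sin(-.0766),np.cos(-.0766)]]); D=D@R.T
ins=(abs(D[...,0])<97)&(abs(D[...,1])<142)
hol=(ins&(z<66)&(np.hypot(P[...,0]-501,P[...,1]-133)<35)).astype(np.uint8)
port=np.array([500.8,133.])
if hol.sum()>50:
    w=np.array([ray(c,u,v,70)[:2] for v,u in np.argwhere(hol)],np.float32); print('hole',hol.sum(),cv2.minAreaRect(w))
b=(ins&(z>83.5)&(z<98)).astype(np.uint8)
k,l,st,ce=cv2.connectedComponentsWithStats(b)
for i in range(1,k):
    if st[i,4]>40:
        g=P[l==i]; p=np.linalg.lstsq(np.c_[2*g,np.ones(len(g))],(g**2).sum(1),rcond=None)[0][:3]
        q=np.array([*ray(c,*ce[i],90)[:2]]); d=port-q
        print('ball',ce[i].round(),st[i,4],q.round(1),'sph',p.round(1),'d',d.round(1),np.hypot(*d).round(1),'yaw',np.arctan2(d[0],-d[1]).round(3))
E
python3 b.py n7
```

```text
23.15 [499.7 190.8 230.7] [ 3.141e+00  1.000e-03 -1.000e-03] [ 0.3   0.25  1.53 -0.    1.37  1.87] gap 33.9
hole 844 ((500.9098205566406, 133.349365234375), (28.658592224121094, 28.70159912109375), 85.45096588134766)
ball [256. 168.] 364 [525.9 212.1] sph [525.  212.4  83.8] d [-25.1 -79.1] 83.0 yaw -0.308
ball [209. 190.] 353 [505.3 254.9] sph [504.2 255.9  84.1] d [  -4.5 -121.9] 122.0 yaw -0.037
ball [258. 207.] 342 [489.7 211.2] sph [488.4 211.5  84. ] d [ 11.1 -78.2] 79.0 yaw 0.141
ball [167. 208.] 348 [489.1 294.6] sph [487.7 296.1  84.2] d [  11.7 -161.6] 162.0 yaw 0.072
```

View pics/n7.png

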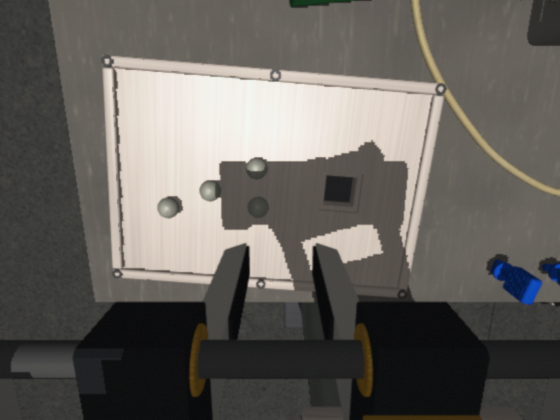

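Wrist view: the open port is a dark square at (338,189), with balls at (256,168), (209,190), (258,207), (167,208). Cage the one at (489,211) first.

Call:
{"op": "servo_tool", "data": {
  "motion": [
    [[-0.021, 0.041, -0.08, 0, 0, 0.03, 0.64], [-0.021, 0.041, -0.16, 0, 0, 0.049, 0.64], [-0.021, 0.041, -0.22, 0, 0, 0.049, 0.64], [-0.021, 0.041, -0.26, 0, 0, 0.049, 0.64], [-0.021, 0.041, -0.29, 0, 0, 0.049, 0.64], [-0.021, 0.041, -0.306, 0, 0, 0.049, 0.64], [-0.021, 0.041, -0.306, 0, 0, 0.049, 0.64], [-0.021, 0.041, -0.306, 0, 0, 0.049, 0.64]]
  ]
}}

```text
clock: 23.95
eef_pos: [489.6, 212.0, 78.9]
eef_rot: [-3.141, -0.001, 0.154]
wrist_force: [-0.3, 0.9, 0.5]
finger_gap: 33.8
finger_force: 0.0
```

```bash
python3 b.py n8
```

```text
24.0 [489.7 212.2  79.1] [-3.141e+00 -1.000e-03  1.540e-01] [ 0.34  0.4   1.7  -0.    1.04  1.76] gap 34.2
hole 2264 ((501.4386291503906, 133.95883178710938), (27.758047103881836, 28.230440139770508), 85.5303955078125)
ball [289. 196.] 1227 [526.6 212.9] sph [525.3 212.5  83.9] d [-25.8 -79.9] 83.9 yaw -0.313
ball [198. 223.] 1187 [506.4 255. ] sph [504.5 256.   83.9] d [  -5.6 -122. ] 122.2 yaw -0.046
ball [116. 242.] 1198 [490.2 294.3] sph [487.9 296.2  84. ] d [  10.6 -161.3] 161.6 yaw 0.066
ball [238. 256.] 343 [491.7 233.1] sph [486.4 234.6  90.9] d [   9.1 -100.1] 100.5 yaw 0.09
ball [279. 264.] 1094 [490.9 212. ] sph [488.6 211.6  83.9] d [  9.9 -79. ] 79.6 yaw 0.124
ball [323. 256.] 343 [498.3 191.1] sph [493.7 188.1  91. ] d [  2.5 -58.1] 58.1 yaw 0.042
```

View pics/n8.png

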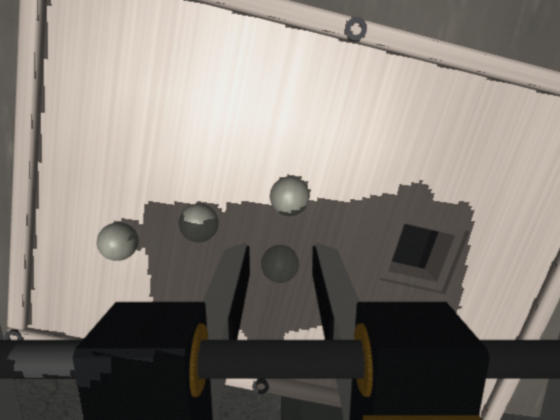

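The ball at (280,263) is centred between the fingers, port at (420,245). Rolling it in.

Call:
{"op": "servo_tool", "data": {
  "motion": [
    [[0.0025, -0.016, 0, 0, 0, 0, 0.64], [0.006, -0.04, 0, 0, 0, 0, 0.64], [0.0095, -0.064, 0, 0, 0, 0, 0.64], [0.013, -0.088, 0, 0, 0, 0, 0.64], [0.0165, -0.112, 0, 0, 0, 0, 0.64], [0.02, -0.134, 0, 0, 0, 0, 0.64], [0.0225, -0.15, 0, 0, 0, 0, 0.64], [0.0245, -0.164, 0, 0, 0, 0, 0.64], [0.0245, -0.164, 0, 0, 0, 0, 0.64], [0.0245, -0.164, 0, 0, 0, 0, 0.64]]
  ]
}}

```text
clock: 25.0
eef_pos: [501.4, 130.5, 78.2]
eef_rot: [-3.142, -0.0, 0.154]
wrist_force: [1.0, -0.8, -0.1]
finger_gap: 34.1
finger_force: 0.0
```

```bash
python3 b.py
```

```text
25.05 [501.4 130.6  78.2] [-3.142 -0.     0.154] [0.18 0.38 1.74 0.   1.03 1.6 ] gap 33.9
hole 2326 ((501.4150390625, 133.0669403076172), (29.00634002685547, 28.252790451049805), 85.84239196777344)
ball [122. 195.] 1312 [526.8 210.3] sph [525.2 212.3  83.9] d [-26.  -77.3] 81.6 yaw -0.325
ball [ 33. 222.] 1318 [506.4 252.8] sph [504.5 255.7  84.2] d [  -5.6 -119.8] 120.0 yaw -0.047
ball [238. 257.] 351 [503.5 151.7] sph [498.1 153.1  91. ] d [ -2.7 -18.7] 18.9 yaw -0.145
ball [323. 257.] 354 [510.1 109.5] sph [505.4 106.5  90.8] d [-9.3 23.5] 25.3 yaw -2.764
```

Dropped in. Next: the ball at (525,212).

Call:
{"op": "servo_tool", "data": {
  "motion": [
    [[0, 0, 0.05, 0, 0, 0, 0.64], [0, 0.02, 0.08, 0, 0, -0.04, 0.64], [0.024, 0.1, 0.08, 0, 0, -0.08, 0.64], [0.048, 0.164, 0.08, 0, 0, -0.12, 0.64], [0.048, 0.164, 0.08, 0, 0, -0.143, 0.64], [0.048, 0.164, 0.06, 0, 0, -0.143, 0.64], [0.048, 0.164, 0.03, 0, 0, -0.143, 0.64], [0.048, 0.164, 0.001, 0, 0, -0.143, 0.64], [0.048, 0.164, 0.001, 0, 0, -0.143, 0.64], [0.048, 0.164, 0.001, 0, 0, -0.143, 0.64]]
  ]
}}

```text
clock: 26.05
eef_pos: [525.3, 212.1, 78.5]
eef_rot: [3.141, 0.001, -0.295]
wrist_force: [-0.2, 0.1, 0.2]
finger_gap: 33.8
finger_force: 0.0
```

```bash
python3 b.py
```

```text
26.1 [525.6 212.3  79. ] [-3.141 -0.    -0.295] [0.32 0.47 1.6  0.   1.07 2.18] gap 33.8
hole 2259 ((501.5615234375, 133.5540771484375), (28.212203979492188, 28.133054733276367), 85.67137145996094)
ball [278. 263.] 1098 [527.6 211.7] sph [525.4 212.4  84. ] d [-26.8 -78.7] 83.1 yaw -0.328
ball [238. 257.] 351 [536.7 229.8] sph [532.5 233.5  91.1] d [-35.9 -96.8] 103.2 yaw -0.355
ball [323. 257.] 345 [524.4 188.9] sph [518.9 188.2  90.9] d [-23.6 -55.9] 60.7 yaw -0.4
```

Call:
{"op": "servo_tool", "data": {
  "motion": [
    [[-0.005, -0.016, 0, 0, 0, 0, 0.64], [-0.012, -0.04, 0, 0, 0, 0, 0.64], [-0.0193, -0.064, 0, 0, 0, 0, 0.64], [-0.0265, -0.088, 0, 0, 0, 0, 0.64], [-0.0337, -0.112, 0, 0, 0, 0, 0.64], [-0.0404, -0.134, 0, 0, 0, 0, 0.64], [-0.0452, -0.15, 0, 0, 0, 0, 0.64], [-0.05, -0.166, 0, 0, 0, 0, 0.64], [-0.05, -0.166, 0, 0, 0, 0, 0.64], [-0.05, -0.166, 0, 0, 0, 0, 0.64]]
  ]
}}

```text
clock: 27.1
eef_pos: [500.5, 129.4, 78.8]
eef_rot: [-3.141, -0.0, -0.295]
wrist_force: [0.6, -0.4, -0.4]
finger_gap: 33.9
finger_force: 0.0
```

```bash
python3 b.py
```

```text
27.15 [500.5 129.6  78.7] [-3.141 -0.    -0.295] [0.18 0.37 1.74 0.   1.03 2.05] gap 33.7
hole 2302 ((501.2729187011719, 132.50787353515625), (28.760944366455078, 28.32710075378418), 85.581298828125)
ball [238. 257.] 352 [511.9 146.9] sph [507.6 150.7  90.9] d [-11.1 -13.9] 17.8 yaw -0.672
ball [323. 257.] 349 [499.4 106.3] sph [493.9 105.4  91.1] d [ 1.4 26.7] 26.8 yaw 3.089
ball [ 54. 320.] 1088 [506.2 252. ] sph [504.4 255.5  84.2] d [  -5.4 -119. ] 119.1 yaw -0.045
```

Second in. Next: (504,256), with the cage set 3 mm short to clear the last ball.

Call:
{"op": "servo_tool", "data": {
  "motion": [
    [[0, 0, 0.05, 0, 0, 0, 0.64], [0, 0.02, 0.08, 0, 0, 0.04, 0.64], [0.004, 0.1, 0.08, 0, 0, 0.086, 0.64], [0.008, 0.18, 0.08, 0, 0, 0.086, 0.64], [0.008, 0.246, 0.08, 0, 0, 0.086, 0.64], [0.008, 0.246, 0.08, 0, 0, 0.086, 0.66], [0.008, 0.246, 0.05, 0, 0, 0.086, 0.66], [0.008, 0.246, 0.02, 0, 0, 0.086, 0.66], [0.008, 0.246, 0, 0, 0, 0.086, 0.66], [0.008, 0.246, 0, 0, 0, 0.086, 0.66]]
  ]
}}

```text
clock: 28.15
eef_pos: [503.8, 252.0, 77.4]
eef_rot: [3.141, 0.002, -0.025]
wrist_force: [-0.3, -0.5, -0.3]
finger_gap: 31.7
finger_force: 0.0
```

```bash
python3 b.py
```

```text
28.2 [504.2 252.2  78.4] [ 3.141e+00  1.000e-03 -2.500e-02] [ 0.4   0.47  1.61 -0.    1.07  1.99] gap 31.7
hole 2229 ((501.4167175292969, 133.9470977783203), (27.849592208862305, 28.421876907348633), 85.60903930664062)
ball [271. 263.] 1104 [506.8 255.9] sph [504.6 256.   84. ] d [  -6.  -122.9] 123.0 yaw -0.049
ball [239. 257.] 345 [510.  271.5] sph [504.5 273.9  90.8] d [  -9.2 -138.5] 138.8 yaw -0.066
ball [322. 258.] 345 [508.8 230.3] sph [503.  228.   90.9] d [ -8.  -97.3] 97.7 yaw -0.082
ball [194. 289.] 725 [493.1 295.9] sph [488.7 296.4  84.4] d [   7.7 -162.9] 163.0 yaw 0.048
```

Call:
{"op": "servo_tool", "data": {
  "motion": [
    [[-0.0005, -0.02, 0, 0, 0, 0, 0.66], [-0.001, -0.05, 0, 0, 0, 0, 0.66], [-0.002, -0.08, 0, 0, 0, 0, 0.66], [-0.003, -0.11, 0, 0, 0, 0, 0.66], [-0.0035, -0.14, 0, 0, 0, 0, 0.66], [-0.004, -0.17, 0, 0, 0, 0, 0.66], [-0.005, -0.2, 0, 0, 0, 0, 0.66], [-0.0055, -0.225, 0, 0, 0, 0, 0.66], [-0.006, -0.246, 0, 0, 0, 0, 0.66], [-0.006, -0.246, 0, 0, 0, 0, 0.66]]
  ]
}}

```text
clock: 29.2
eef_pos: [501.4, 128.3, 78.7]
eef_rot: [3.142, 0.0, -0.026]
wrist_force: [0.6, 0.1, -0.5]
finger_gap: 31.6
finger_force: 0.0
```

Call:
{"op": "servo_tool", "data": {
  "motion": [
    [[0, 0, 0, 0, 0, 0, 0.66], [0, 0, 0, 0, 0, 0, 0.66]]
  ]
}}

```text
clock: 29.4
eef_pos: [501.4, 129.8, 78.7]
eef_rot: [-3.142, 0.0, -0.024]
wrist_force: [0.0, 0.1, -0.6]
finger_gap: 32.1
finger_force: 0.0
```

```bash
python3 b.py
```

```text
29.45 [501.4 129.9  78.7] [-3.142 -0.    -0.024] [0.18 0.37 1.74 0.   1.03 1.78] gap 31.9
hole 2258 ((501.33184814453125, 132.879638671875), (28.94407081604004, 28.276287078857422), 85.47254180908203)
ball [240. 257.] 345 [507.3 149.2] sph [502.1 151.7  91. ] d [ -6.5 -16.2] 17.4 yaw -0.379
ball [321. 257.] 348 [506.3 108.3] sph [501.2 106.1  91. ] d [-5.5 24.7] 25.3 yaw -2.921
```

Call:
{"op": "servo_tool", "data": {
  "motion": [
    [[0, 0, 0.05, 0, 0, 0, 0.66], [0, 0.03, 0.08, 0, 0, 0.034, 0.66], [-0.01, 0.11, 0.08, 0, 0, 0.034, 0.66], [-0.015, 0.19, 0.08, 0, 0, 0.034, 0.66], [-0.02, 0.27, 0.08, 0, 0, 0.034, 0.66], [-0.027, 0.332, 0.08, 0, 0, 0.034, 0.66], [-0.027, 0.332, 0.08, 0, 0, 0.034, 0.64], [-0.027, 0.332, 0.05, 0, 0, 0.034, 0.64], [-0.027, 0.332, 0.02, 0, 0, 0.034, 0.64], [-0.027, 0.332, 0, 0, 0, 0.034, 0.64]]
  ]
}}

```text
clock: 30.45
eef_pos: [487.5, 295.0, 77.6]
eef_rot: [3.141, 0.001, 0.082]
wrist_force: [-0.1, 0.4, 0.3]
finger_gap: 34.3
finger_force: 0.0
```

```bash
python3 b.py
```

```text
30.5 [487.1 294.7  76.4] [3.14e+00 3.00e-03 8.20e-02] [ 0.48  0.48  1.59 -0.    1.07  1.97] gap 33.9
hole 754 ((501.9554443359375, 141.1056365966797), (13.793702125549316, 28.542282104492188), 86.0643310546875)
ball [276. 262.] 1106 [490.4 296.5] sph [488.1 296.4  84.1] d [  10.4 -163.5] 163.9 yaw 0.064
ball [238. 258.] 362 [491.2 315.9] sph [486.  317.6  90.9] d [   9.6 -182.9] 183.1 yaw 0.052
ball [323. 258.] 363 [494.7 273.3] sph [489.5 270.4  90.9] d [   6.1 -140.3] 140.5 yaw 0.044
```

Call:
{"op": "servo_tool", "data": {
  "motion": [
    [[0.0015, -0.02, 0, 0, 0, 0, 0.64], [0.004, -0.05, 0, 0, 0, 0, 0.64], [0.0065, -0.08, 0, 0, 0, 0, 0.64], [0.009, -0.11, 0, 0, 0, 0, 0.64], [0.0115, -0.14, 0, 0, 0, 0, 0.64], [0.0137, -0.17, 0, 0, 0, 0, 0.64], [0.016, -0.2, 0, 0, 0, 0, 0.64], [0.0186, -0.23, 0, 0, 0, 0, 0.64], [0.021, -0.26, 0, 0, 0, 0, 0.64], [0.023, -0.285, 0, 0, 0, 0, 0.64]]
  ]
}}

```text
clock: 31.5
eef_pos: [499.5, 151.5, 78.7]
eef_rot: [3.142, 0.0, 0.082]
wrist_force: [-0.0, 0.7, 0.2]
finger_gap: 34.1
finger_force: 0.1
```

Call:
{"op": "servo_tool", "data": {
  "motion": [
    [[0.002, -0.025, 0, 0, 0, 0, 0.64], [0.0038, -0.047, 0, 0, 0, 0, 0.64], [0.0038, -0.047, 0, 0, 0, 0, 0.64], [0.0038, -0.047, 0, 0, 0, 0, 0.64]]
  ]
}}

```text
clock: 31.9
eef_pos: [501.3, 129.4, 78.7]
eef_rot: [-3.142, -0.0, 0.082]
wrist_force: [-0.7, 0.2, 0.4]
finger_gap: 33.9
finger_force: 0.0
```

```bash
python3 b.py
```

```text
31.95 [501.3 129.6  78.7] [-3.141 -0.     0.082] [0.18 0.37 1.74 0.   1.03 1.67] gap 34.1
hole 2278 ((501.39337158203125, 132.9720458984375), (28.88495635986328, 28.262775421142578), 85.71198272705078)
ball [238. 257.] 350 [505.  150.2] sph [499.8 152.1  91. ] d [ -4.2 -17.2] 17.7 yaw -0.24
ball [323. 257.] 345 [508.6 107.7] sph [503.7 105.   91. ] d [-7.8 25.3] 26.4 yaw -2.842
```

Lift clear, back off and check the whole deck.

Call:
{"op": "servo_tool", "data": {
  "motion": [
    [[0, 0, 0.06, 0, 0, 0, 0.64], [0, 0, 0.14, 0, 0, 0, 0.64], [0, 0.03, 0.22, 0, 0, 0, 0.64], [0, 0.08, 0.3, 0, 0, 0, 0.64], [0, 0.12, 0.3, 0, 0, 0, 0.64], [0, 0.12, 0.3, 0, 0, 0, 0.64], [0, 0.12, 0.3, 0, 0, 0, 0.64]]
  ]
}}

```text
clock: 32.65
eef_pos: [500.8, 189.6, 227.9]
eef_rot: [3.141, 0.001, 0.083]
wrist_force: [0.5, -0.2, 0.7]
finger_gap: 34.0
finger_force: 0.0
```

```bash
python3 b.py w9
python3 - <<'E'
from h import *
a=cv2.imread('pics/w9.png'); b=cam('scene'); c=cam('side')
cv2.imwrite('pics/end.png',np.hstack([cv2.resize(a,(400,300)),cv2.resize(c['frame'][120:400,180:370,::-1],(380,300*1),interpolation=2)]))
P=cloud(c); z=P[...,2]
D=np.hypot(P[...,0]-484,P[...,1]+314)<25; print('handle top',np.nanpercentile(z[D],98))
E
```

```text
32.7 [500.9 189.1 227.8] [3.141e+00 2.000e-03 8.200e-02] [ 0.29  0.25  1.53 -0.    1.36  1.78] gap 33.8
hole 848 ((500.8309326171875, 133.25355529785156), (28.63496208190918, 28.762521743774414), 85.26827239990234)
handle top 79.71241371421986
```

View pics/end.png

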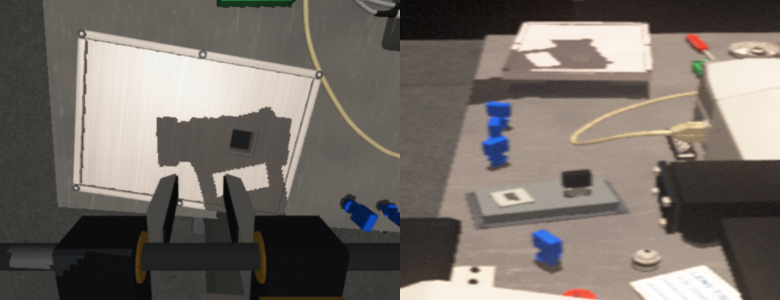

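The deck is empty with the port open at (241,140), the plug is in the pocket (512,198) and the puller is upright (577,181). After a short wait for the balls to settle, I'll hand in.

Call:
{"op": "servo_tool", "data": {
  "motion": [
    [[0, 0, 0, 0, 0, 0, 0.64], [0, 0, 0, 0, 0, 0, 0.64], [0, 0, 0, 0, 0, 0, 0.64], [0, 0, 0, 0, 0, 0, 0.64], [0, 0, 0, 0, 0, 0, 0.64], [0, 0, 0, 0, 0, 0, 0.64], [0, 0, 0, 0, 0, 0, 0.64], [0, 0, 0, 0, 0, 0, 0.64], [0, 0, 0, 0, 0, 0, 0.64], [0, 0, 0, 0, 0, 0, 0.64]]
  ]
}}

```text
clock: 33.8
eef_pos: [501.3, 189.4, 228.7]
eef_rot: [-3.142, -0.0, 0.082]
wrist_force: [-0.5, -0.3, 0.4]
finger_gap: 33.8
finger_force: 0.0
```

```bash
python3 -c "
from cell import manip
print(manip.sign_off())"
```

```text
the job is handed in; nothing more can be done
None
```

I handed the job in at about 34 s without getting a verdict back: the plug is in the pocket, the puller is upright in its slot, and all four balls went into the port (deck seen empty, balls in the gallery not seen directly).

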